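# File a bonding former beside its twin in the packed rack

## Robot

A 7-joint arm with a two-finger parallel gripper is mounted at the origin on the work surface. World frame = base frame: x ahead of the robot, y to its left, z up, the work surface at z = 0. Lengths are in m, angles in rad, forces in N, time in s.
With the tool pointing down it reaches from about 0.4 to 0.85 m from the base axis. Payload 4.5 kg.
Tool frame: the origin (TCP) lies midway between the tips of the shut fingers; the grasp point (between the pads) lies 19 mm behind it; z points along the fingers, y is the direction in which the jaws open and shut (so a half turn about z gives the same grasp; the last joint's range is limited). The gripper opens to 88 mm and grips with 3 to 60 N. Pads are 18 mm wide; open, the fingers measure 123 mm over their backs; the gripper's body (75 mm by 187 mm) begins 45 mm behind the grasp point.
Start: joints at [1.186, 0.689, -0.195, 1.565, 0.157, 0.902, -0.215], TCP at [0.254, -0.571, 0.239] pointing down, gripper open.
Joint ranges: [-3.01, 3.01], [-0.46, 2.08], [-1.47, 1.51], [0.13, 2.56], [-1, 4.14], [0.04, 2.09], [-2.66, 2.66]. Speed limits (rad/s): [2.57, 2.57, 3.14, 3.14, 3.14, 3.14, 3.14].

## Interface

Orientations are given as a unit quaternion [x, y, z, w].
In Python, from plant import get_state, snapshot, finish_job, regions_of gives the robot as it stands.
- The arm moves only by the tool send_rows, never from a script. Its argument "series" is a list of rows, each an object of numbers: "grip": the opening, from 0 (shut) to 1 (fully open); "dx", "dy", "dz": the shift along the tool's x, y, z in mm; "turn": the turn about the tool's z in rad. A call has 1 to 20 rows; each row shifts and turns the commanded pose from where the row before left it, along the tool's axes as they then stand; what a row does not reach is not made up. A row lasts 1/10 s, in which the tool goes at most 50 mm and 8.59 degrees, less where a joint would pass 70% of its speed; a pose out of reach is approached as far as the arm can. A call is refused whole if a number of a shift passes 50 or a number of a turn 0.15, either way. A call with a gripper value outside its range is refused whole. The fingers move at their own pace and stop on an object; "force" is the grip in N (left out, the last holds). Time passes only in rows, so rows that do not move let the fingers close. It gives the time, the measured TCP pose, the force and the opening at its end, in the units of the state.
- get_state(): the state, without advancing time (a new reading comes with each control period).
- snapshot(name): name is "side" or "top"; returns a dict with "img" (420x560x3 uint8, red, green, blue), "depth" (420x560 float32, m along the optical axis (not along the pixel's ray), 0 where there is no reading), "fov_y" (degrees; the focal length in pixels is half the picture's height over the tangent of half this angle, whatever the lens; pixels are square), "cx", "cy" (the principal point, pixels), "R" (3x3) and "t" (3): a world point X has camera coordinates R X + t. Camera axes: x right, y down, z forward; pixel columns grow to the right and rows downward; lengths in m; the calibration is good to about 2 mm. A picture is of the moment at which its call begins.
- finish_job(): hands the job in, once; it reports no verdict.
Trained networks look in a picture, given as the dict that the camera call returned (one of the last four; its "shot" number tells which), for a name from the list of things; names that differ only in an ending like _2 or _b are one class to them, and where a whole thing is asked for, a point or a joint stands for the part that bears it (a point fixed in the world has none). Each returns a list of dicts, best first, with "score" (0 to 1); they miss things now and then, are a little off and sometimes report something else, mostly with a low value. They report only what shows in the picture. A call takes as long as a camera call. They do not tell look-alikes from the thing itself.
- regions_of(picture, target): "pixels" (420x560 bool, what is visible of it) and "extent" ([left, top, right, bottom] in pixels, round what is visible of it).
The state is a dict: "clock": time; "q": joint angles; "qd": joint speeds; "joint_torque": joint torques, N m; "tool_pos": TCP position; "eef_rot": TCP orientation; "contact_force": force on the tool from outside, world axes, zero at the start; "moment": the same for the moment, N m; "opening": opening from 0.0 (shut) to 1.0 (fully open).
Only numpy, scipy, OpenCV 4.12 (cv2) and the standard library are available. Lean on these libraries where they do the work, as an engineer would, in place of code of your own. Each camera call takes 0.05 s, during which the arm holds its last target.

## Task

A plywood bonding former with rounded ends stands on the bench. File it in the aluminium rack next to its twin, the other former with rounded ends, directly on the twin's left as the robot sees it: slide the formers apart along the rack, without lifting any of them out, until the gap there is wide enough, then set the loose one upright and fully down into it. All the others stay upright in the rack, and the other things on the bench stay where they are.

Things in the scene. Friction and masses are not known exactly. Their poses are not given: they have to be found in the camera images.
- rack: Fixed aluminium trough, inside 270 (y) x 116 mm (x), floor 8 mm thick, walls 6-8 mm thick; long walls 34 mm high, end walls 46. Origin: centre of underside; y along the row, to the robot's left. Four formers stand in it in a row, thickness along y, about 1 mm apart, order varies; 14 to 45 mm is free at each end, 59 in all: with both groups pushed to the ends the gap is 62 mm.
- former_loose: The loose former, on the bench left of the rack: plywood block 110 (x) x 52 (y, thickness) x 50 mm high, 280 g, with an upright wooden grip tab on its top centre: 40 (x) x 12 (y) mm, reaching from 50 to 95 mm above the underside. Origin: centre of the underside; z up, x along its length. On the block's top, both ends (beyond 22 mm from the centre) carry a rounded (half-round, axis y) crown up to 74 mm high. Its two ends are alike, so either way round is right.
- former_twin: Its twin in the rack, of the same shape: plywood block 110 (x) x 52 (y, thickness) x 50 mm high, 280 g, with an upright wooden grip tab on its top centre: 40 (x) x 12 (y) mm, reaching from 50 to 95 mm above the underside. Origin: centre of the underside; z up, x along its length. On the block's top, both ends (beyond 22 mm from the centre) carry a rounded crown up to 74 mm high.
- former_plain: Former in the rack: plywood block 110 (x) x 52 (y, thickness) x 50 mm high, 280 g, with an upright wooden grip tab on its top centre: 40 (x) x 12 (y) mm, reaching from 50 to 95 mm above the underside. Origin: centre of the underside; z up, x along its length. The ends are flat, without any crown. Always the leftmost of the row. Held by their tabs the formers slide along the rack without tipping; each needs about 3 N to slide, more on meeting the next one or an end wall.
- former_slope: Former in the rack: plywood block 110 (x) x 52 (y, thickness) x 50 mm high, 280 g, with an upright wooden grip tab on its top centre: 40 (x) x 12 (y) mm, reaching from 50 to 95 mm above the underside. Origin: centre of the underside; z up, x along its length. On the block's top, both ends (beyond 22 mm from the centre) carry a wedge sloping down outwards, up to 66 mm high.
- former_step: Former in the rack: plywood block 110 (x) x 52 (y, thickness) x 50 mm high, 280 g, with an upright wooden grip tab on its top centre: 40 (x) x 12 (y) mm, reaching from 50 to 95 mm above the underside. Origin: centre of the underside; z up, x along its length. On the block's top, both ends (beyond 22 mm from the centre) carry a stair of two steps, 76 and 62 mm high.
- sander: Bystander: cork and wood sanding block 115 x 60 x 68 mm, on the bench near the loose former (they may change places). Origin: centre of underside.
- cartridge: Bystander: lying white twin-barrel adhesive cartridge, 150 x 72 x 30 mm. Origin: underside, centre.
- tape: Bystander: grey tape roll lying flat, 104 mm across, 25 mm high. Origin: centre of underside.
- mallet: Bystander: rubber mallet lying down, 270 mm long, head 60 mm high. Origin: underside, on the handle.
- can: Bystander: upright cleaner can, 66 mm across, 160 mm high. Origin: centre of underside.
Mind the look-alikes: they are no part of the job. Leave any orange or red look-alike of the former_plain alone. What is shaped like the former_step but pink is not meant.

How it is judged:
On the way, in this order (a step that is already met when the one before it is completed fails the run):
1. the formers are slid apart: the gap on the twin's left is wider than about 48 mm ((y of former_plain in the frame of former_twin below 0 m or y of former_plain in the frame of former_twin above 0.1 m) and (y of former_slope in the frame of former_twin below 0 m or y of former_slope in the frame of former_twin above 0.1 m) and (y of former_step in the frame of former_twin below 0 m or y of former_step in the frame of former_twin above 0.1 m)), for 0.1 s.
2. the loose former is in the gap, fully down (z of former_loose in the frame of rack between 0.004 and 0.012 m and angle between former_loose's own z axis and vertical below 0.06 rad and x of former_loose in the frame of rack between -0.01 and 0.01 m and angle between the x axis of former_loose and the x axis of rack, either way round below 0.12 rad and y of former_loose in the frame of former_twin between 0.048 and 0.068 m), for 0.2 s.
At the end, for the whole second after the job is handed in: The loose former stands in the rack directly on the left (rack +y) of its twin, 48 to 68 mm from centre to centre, its length across the rack within 0.12 rad. All five formers stand on the rack's floor (within 4 mm), centred across it within 10 mm, upright within 0.06 rad and at rest (all of step 2 and z of former_plain in the frame of rack between 0.004 and 0.012 m and angle between each of former_plain, former_twin, former_slope, former_step's own z axis and vertical below 0.06 rad and x of former_plain in the frame of rack between -0.01 and 0.01 m and z of former_twin in the frame of rack between 0.004 and 0.012 m and x of former_twin in the frame of rack between -0.01 and 0.01 m and z of former_slope in the frame of rack between 0.004 and 0.012 m and x of former_slope in the frame of rack between -0.01 and 0.01 m and z of former_step in the frame of rack between 0.004 and 0.012 m and x of former_step in the frame of rack between -0.01 and 0.01 m and linear speed of each of former_plain, former_twin, former_slope, former_step, former_loose below 0.02 m/s); the robot touches nothing.
It fails at once if a former of the row is lifted out of the rack (more than 25 mm) (z of any of former_plain, former_twin, former_slope, former_step in the frame of rack above 0.033 m).
It fails at once if another thing on the bench is displaced by more than 30 mm (distance of any of sander, cartridge, tape, mallet, can from where it was at the start of the episode above 0.03 m).
It also fails if it takes over 64 s, if anything falls off the work surface, if the arm or the gripper's body presses on something with over 40 N, if the wrist force passes 120 N, or if a joint passes its speed limit or range.

## Working session

There is one attempt and no reset: what is moved stays moved. The work goes in short steps, Python scripts to look and compute and a tool call to move; the robot and the scene stay as the last step left them, time stands still between calls to the robot, and variables do not carry over. Pictures are saved under pics/ and viewed, and the job is handed in when it is done.

Besides the shell and the picture viewer there is one more tool, called after ">>>" as name([rows], argument=value, ...), one row to a line, values as JSON. send_rows: Moves the arm, as the interface text tells. Its arguments: {"type":"object","properties":{"series":{"type":"array","items":{"type":"object","properties":{"grip":{"type":"number"},"dx":{"type":"number"},"dy":{"type":"number"},"dz":{"type":"number"},"turn":{"type":"number"}}}},"force":{"type":"number"}},"required":["series"]}

```bash
mkdir -p pics; ls
cat > h.py <<'E'
import numpy as np, cv2, pickle
from plant import get_state, snapshot, finish_job, regions_of
def save(s,n): cv2.imwrite('pics/%s.png'%n, s['img'][:,:,::-1])
def cloud(s):
    f=210/np.tan(np.radians(s['fov_y'])/2); d=s['depth']
    v,u=np.mgrid[:420,:560]
    c=np.stack([(u-s['cx'])/f*d,(v-s['cy'])/f*d,d],-1)
    return (c-s['t'])@s['R'], d>0
E
python3 - <<'E'
from h import *
print(get_state())
for n in('top','side'):
    s=snapshot(n); save(s,n+'0'); pickle.dump(s,open(n+'0.pkl','wb'))
    P,ok=cloud(s); print(n,s['t'],s['fov_y'],-s['R'].T@s['t'])
    for t in ['rack','former_loose','former_twin','former_plain','former_slope','former_step','sander','cartridge','tape','mallet','can']:
        for r in regions_of(s,t)[:3]:
            m=r['pixels']&ok; q=P[m]
            print(t,round(r['score'],2),r['extent'],np.round(np.median(q,0),3) if len(q) else '', np.round(np.percentile(q,[2,98],0),3).tolist() if len(q) else '')
E
```

```text
pics
{'clock': 0.0, 'q': array([ 1.18578355,  0.68996185, -0.19454161,  1.56631849,  0.157315  ,
        0.90247904, -0.21510122]), 'qd': array([-1.60092844e-04,  2.52030751e-03,  1.24720692e-03, -9.82274067e-04,
       -5.83744889e-05,  4.48239918e-04,  1.28498262e-04]), 'joint_torque': array([-1.13977853e-05, -5.27559757e+01, -1.26692254e+00, -1.53428489e+01,
       -5.26483054e-02,  6.47773777e-03,  1.94255995e-04]), 'tool_pos': array([ 0.25389049, -0.57043873,  0.23793135]), 'eef_rot': array([ 9.78142598e-01,  2.07933337e-01, -2.43157058e-04, -8.51971481e-04]), 'contact_force': array([0.26208904, 0.03262601, 1.01836284]), 'moment': array([-0.00283076, -0.03793351,  0.01981641]), 'opening': 1.000233257562231}
top [-0.07489364  0.45583858  1.32847688] 45.15668582326041 [ 0.37502968 -0.08505577  1.35291054]
rack 0.76 [219.3, 127.2, 331.6, 185.2] [ 0.578 -0.082  0.014] [[0.521, -0.218, 0.003], [0.66, 0.065, 0.05]]
rack 0.35 [295.9, 132.2, 320.5, 175.8] [ 0.593 -0.153  0.063] [[0.543, -0.179, 0.039], [0.651, -0.129, 0.105]]
former_loose 0.56 [84.7, 170.4, 125.2, 220.2] [0.486 0.368 0.
[... 3153 characters left out ...]
69 0.027] [[0.65, 0.13, 0.003], [0.794, 0.191, 0.034]]
cartridge 0.74 [168.3, 248.6, 220.3, 295.3] [0.513 0.233 0.037] [[0.471, 0.199, 0.001], [0.59, 0.26, 0.069]]
tape 0.9 [311.4, 181.0, 347.8, 208.0] [ 0.384 -0.251  0.018] [[0.334, -0.317, -0.002], [0.434, -0.206, 0.028]]
tape 0.27 [91.1, 217.9, 126.9, 284.0] [0.682 0.319 0.104] [[0.67, 0.28, 0.008], [0.721, 0.336, 0.162]]
mallet 0.94 [293.0, 135.0, 376.9, 170.1] [ 0.515 -0.439  0.038] [[0.323, -0.476, 0.007], [0.568, -0.381, 0.061]]
can 0.77 [89.6, 219.1, 128.5, 284.1] [0.683 0.319 0.102] [[0.67, 0.277, 0.004], [0.728, 0.336, 0.162]]
can 0.48 [312.5, 181.4, 344.4, 209.0] [ 0.383 -0.239  0.019] [[0.335, -0.3, 0.001], [0.43, -0.206, 0.028]]
```

Run:
```python
from h import *
s=pickle.load(open('top0.pkl','rb')); P,ok=cloud(s)
im=s['img'][:,:,::-1]
a=cv2.resize(im[75:235,70:350],None,fx=2.8,fy=2.8,interpolation=cv2.INTER_CUBIC); cv2.imwrite('pics/topzoom.png',a)
# tabs: points z>0.08 
m=ok&(P[...,0]>.4)&(P[...,0]<.75)&(P[...,2]<.115)
for zlo,name,reg in [(.098,'rack',(-.25,.1)),(.088,'loose',(.3,.45))]:
    mm=(m&(P[...,2]>zlo)&(P[...,1]>reg[0])&(P[...,1]<reg[1])).astype(np.uint8)
    n,l=cv2.connectedComponents(mm)
    for i in range(1,n):
        q=P[l==i]
        if len(q)<15: continue
        r=cv2.minAreaRect((q[:,:2]*1000).astype(np.float32)); print(name,len(q),np.round(q.mean(0),4),r)
# loose block crown footprint
for lo,hi in((.055,.08),(.0,.2)):
  mm=m&(P[...,2]>lo)&(P[...,2]<hi)&(P[...,1]>.3)&(P[...,1]<.45)&(P[...,2]>.02)
  q=P[mm]; print(cv2.minAreaRect((q[:,:2]*1000).astype(np.float32)))
# rack
mm=m&(P[...,2]>.03)&(P[...,1]>-.3)&(P[...,1]<.12)
q=P[mm]; print(cv2.minAreaRect((q[:,:2]*1000).astype(np.float32)),np.percentile(q,[1,99],0))
e=P[mm&(P[...,2]>.042)&(P[...,2]<.05)&((P[...,1]>.04)|(P[...,1]<-.19))];
for k in (e[:,1]>0,e[:,1]<0): print('endwall',k.sum(), e[k].mean(0) if k.any() else '', np.percentile(e[k],[0,5,95,100],0)[:,:2].tolist() if k.any() else '')
```

```text
rack 79 [ 0.5975 -0.1541  0.1032] ((597.228759765625, -154.1822052001953), (38.35453796386719, 12.215704917907715), 6.562418460845947)
rack 77 [ 0.5936 -0.1015  0.1036] ((594.252685546875, -101.4089126586914), (39.78705978393555, 11.871620178222656), 6.411534786224365)
rack 76 [ 0.5909 -0.0486  0.1038] ((590.9464111328125, -48.435054779052734), (39.427276611328125, 11.70009708404541), 4.389086723327637)
rack 76 [0.5863 0.0039 0.1038] ((586.5955810546875, 4.157674789428711), (39.04508972167969, 11.786810874938965), 4.693233013153076)
loose 127 [0.7429 0.4244 0.0992] ((743.9974975585938, 422.23858642578125), (12.618748664855957, 54.635162353515625), 6.180723667144775)
loose 89 [0.4872 0.374  0.0946] ((487.23309326171875, 374.5318603515625), (39.2817268371582, 13.292654991149902), 25.947795867919922)
((591.969970703125, 360.6594543457031), (322.2715148925781, 139.01422119140625), 7.275948524475098)
((594.251953125, 360.6660461425781), (326.6156921386719, 139.9126434326172), 7.436634063720703)
((527.12841796875, -113.25927734375), (265.9604797363281, 349.875732421875), 4.5885725021362305) [[ 0.52311093 -0.21761751  0.03098962]
 [ 0.66004394  0.06357598  0.10644079]]
endwall 118 [0.58238688 0.0620905  0.04618086] [[0.5243155535815577, 0.05538833447537194], [0.5298321394221868, 0.05592231503797623], [0.6349592157978654, 0.06854523542846949], [0.6405754628460968, 0.06903053396468838]]
endwall 120 [ 0.60144471 -0.2146287   0.0461609 ] [[0.5449505151780695, -0.22092921555570272], [0.5506820983988854, -0.2203716357108779], [0.6533816678367593, -0.20864857935737738], [0.6592920520608843, -0.20815359386664625]]
```

View pics/top0.png

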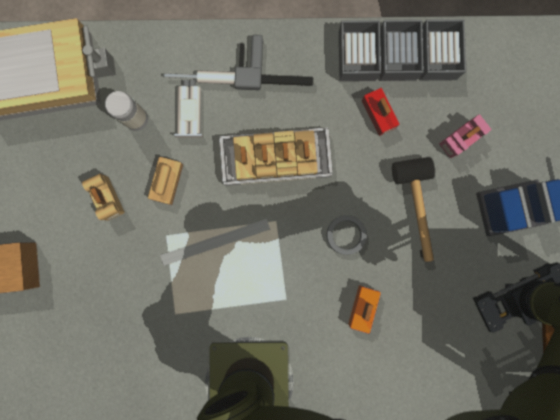

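View pics/topzoom.png

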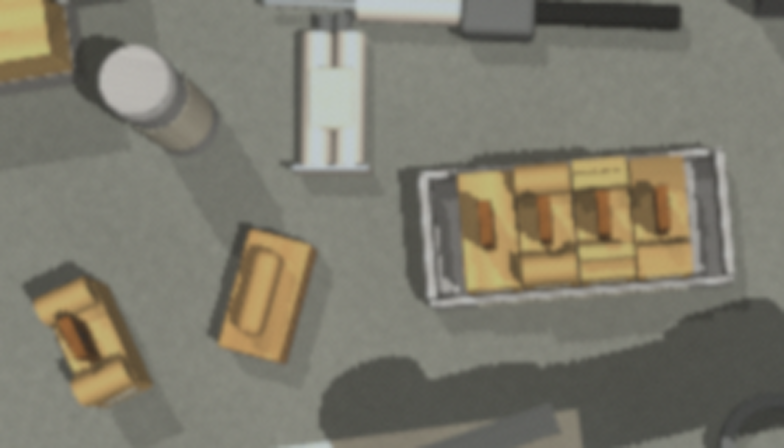

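View pics/side0.png

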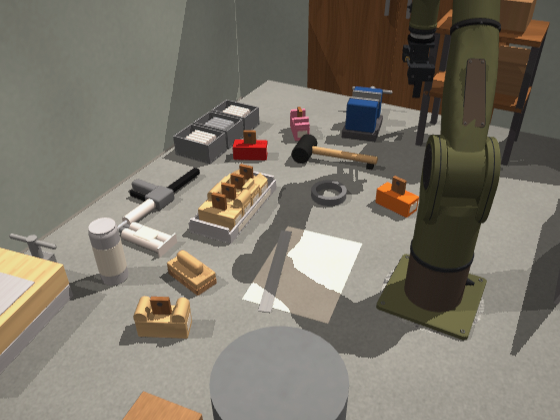

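The top view shows the rack row from left to right as plain (px 245,158), twin (266,157), step (287,153) and slope (307,152). The loose former is at (100,197), left of the sander at (165,180). The rack's yaw is about 0.069 rad. I'll align the wrist to that first.

>>> send_rows([
  {"turn": 0.12, "grip": 0.42},
  {"turn": 0.12, "grip": 0.42},
  {"turn": 0.11, "grip": 0.42},
  {"grip": 0.42},
], force=40)

```text
schema error: expected keys grip, dx, dy, dz, turn
```

```bash
cat >> h.py <<'E'
from scipy.spatial.transform import Rotation as Ro
def delta(target):
    st=get_state(); R=Ro.from_quat(st['eef_rot']).as_matrix()
    print('clk',round(st['clock'],2),'tcp',np.round(st['tool_pos'],4),'psi',round(float(np.arctan2(R[1,0],R[0,0])),4),'tilt',np.round(R[:2,2],4),'F',np.round(st['contact_force'],1),'open',round(st['opening'],3),'q',np.round(st['q'],2))
    if target is not None: print('delta tool mm',np.round(R.T@(np.array(target)-st['tool_pos'])*1000,1))
E
python3 -c "
from h import *
delta([.5863,.0039,.2])
# refine loose + rack yaw
s=pickle.load(open('top0.pkl','rb')); P,ok=cloud(s)
r=regions_of(s,'former_loose')[0]; q=P[r['pixels']&ok]; q=q[q[:,2]>.02]
print(cv2.minAreaRect((q[:,:2]*1000).astype(np.float32)))
for lo,hi in((.06,.08),(.088,.11)):
  k=q[(q[:,2]>lo)&(q[:,2]<hi)]; print(len(k),k.mean(0),cv2.minAreaRect((k[:,:2]*1000).astype(np.float32)))
"
```

```text
clk 1.2 tcp [ 0.2542 -0.571   0.2387] psi 0.4188 tilt [-0.     -0.0001] F [-0.5  0.1 -0.3] open 1.0 q [ 1.19  0.69 -0.19  1.57  0.16  0.9  -0.22]
delta tool mm [ 537.2 -390.1   38.7]
((487.1878356933594, 374.6494140625), (112.46862030029297, 53.664451599121094), 25.252981185913086)
498 [0.48632139 0.37297583 0.07111071] ((487.3400573730469, 375.0582580566406), (111.07762908935547, 51.88285827636719), 25.453784942626953)
89 [0.48723589 0.37395151 0.09464111] ((487.23309326171875, 374.5318603515625), (39.2817268371582, 13.292654991149902), 25.947795867919922)
```

>>> send_rows([
  {"turn": 0.12, "grip": 0.42, "dx": 0, "dy": 0, "dz": 0},
  {"turn": 0.12, "grip": 0.42, "dx": 0, "dy": 0, "dz": 0},
  {"turn": 0.11, "grip": 0.42, "dx": 0, "dy": 0, "dz": 0},
], force=40)

```text
clock: 1.55
tool_pos: [0.2542, -0.571, 0.2388]
eef_rot: [0.999, 0.032, 0.0, 0.0]
contact_force: [-0.0, 0.0, 0.5]
opening: 0.754
```

```bash
python3 -c "
from h import *
delta([.5863,.0039,.19])"
```

```text
clk 1.55 tcp [ 0.2542 -0.571   0.2388] psi 0.064 tilt [ 0.0002 -0.0001] F [-0.   0.   0.5] open 0.754 q [ 1.13  0.69 -0.09  1.57  0.07  0.89 -0.5 ]
delta tool mm [ 368.2 -552.5   48.8]
```

>>> send_rows([
  {"turn": 0, "grip": 0.42, "dx": 20, "dy": -30, "dz": 0},
  {"turn": 0, "grip": 0.42, "dx": 25, "dy": -37.5, "dz": 0},
  {"turn": 0, "grip": 0.42, "dx": 25, "dy": -37.5, "dz": 0},
  {"turn": 0, "grip": 0.42, "dx": 25, "dy": -37.5, "dz": 0},
  {"turn": 0, "grip": 0.42, "dx": 25, "dy": -37.5, "dz": 0},
  {"turn": 0, "grip": 0.42, "dx": 25, "dy": -37.5, "dz": 0},
  {"turn": 0, "grip": 0.42, "dx": 25, "dy": -37.5, "dz": 0},
  {"turn": 0, "grip": 0.42, "dx": 25, "dy": -37.5, "dz": 0},
  {"turn": 0, "grip": 0.42, "dx": 25, "dy": -37.5, "dz": 0},
  {"turn": 0, "grip": 0.42, "dx": 25, "dy": -37.5, "dz": 0},
  {"turn": 0, "grip": 0.42, "dx": 25, "dy": -37.5, "dz": 0},
  {"turn": 0, "grip": 0.42, "dx": 25, "dy": -37.5, "dz": 8},
  {"turn": 0, "grip": 0.42, "dx": 25, "dy": -37.5, "dz": 10},
  {"turn": 0, "grip": 0.42, "dx": 25, "dy": -37.5, "dz": 10},
  {"turn": 0, "grip": 0.42, "dx": 23, "dy": -35, "dz": 10},
  {"turn": 0, "grip": 0.42, "dx": 0, "dy": 0, "dz": 10},
  {"turn": 0, "grip": 0.42, "dx": 0, "dy": 0, "dz": 0},
])

```text
clock: 3.25
tool_pos: [0.5824, 0.0065, 0.1893]
eef_rot: [0.999, 0.036, -0.001, 0.0]
contact_force: [-0.1, -0.3, -0.4]
opening: 0.416
```

```bash
python3 -c "
from h import *
delta([.5863,.0039,.068])
s=snapshot('top'); save(s,'a1')
s=snapshot('side'); save(s,'a2')"
```

```text
clk 3.25 tcp [0.5824 0.0065 0.1893] psi 0.0713 tilt [-0.003  -0.0002] F [-0.1 -0.3 -0.4] open 0.416 q [-0.08  0.69 -0.01  1.75  0.01  0.7  -1.6 ]
delta tool mm [  4.    2.9 121.3]
```

View pics/a1.png

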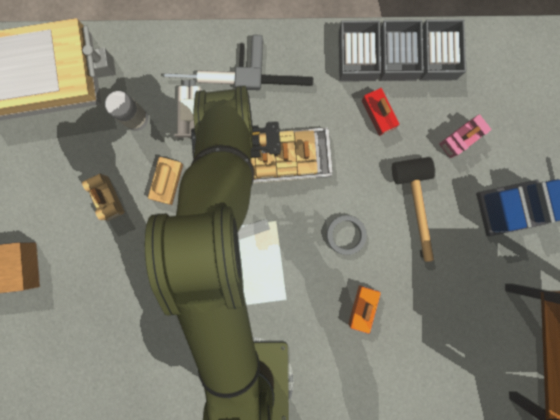

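View pics/a2.png

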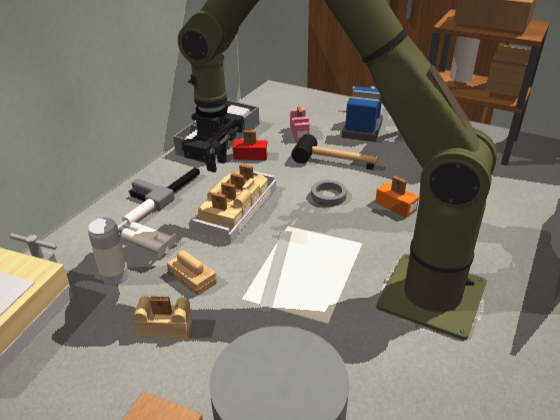

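>>> send_rows([
  {"turn": 0, "grip": 0.42, "dx": 4, "dy": 3, "dz": 20},
  {"turn": 0, "grip": 0.42, "dx": 0, "dy": 0, "dz": 20},
  {"turn": 0, "grip": 0.42, "dx": 0, "dy": 0, "dz": 20},
  {"turn": 0, "grip": 0.42, "dx": 0, "dy": 0, "dz": 15},
  {"turn": 0, "grip": 0.42, "dx": 0, "dy": 0, "dz": 0},
  {"turn": 0, "grip": 0.42, "dx": 0, "dy": 0, "dz": 0},
])

```text
clock: 3.95
tool_pos: [0.5877, 0.0012, 0.1166]
eef_rot: [0.999, 0.033, 0.0, 0.0]
contact_force: [-0.1, 1.1, 0.1]
opening: 0.422
```

```bash
python3 -c "
from h import *
delta([.5863,.0039,.068])"
```

```text
clk 3.95 tcp [0.5877 0.0012 0.1166] psi 0.0667 tilt [ 0.0007 -0.0007] F [-0.1  1.1  0.1] open 0.422 q [-0.07  0.81 -0.01  1.79  0.02  0.55 -1.6 ]
delta tool mm [-1.2 -2.8 48.6]
```

>>> send_rows([
  {"turn": 0, "grip": 0.42, "dx": -1, "dy": -3, "dz": 10},
  {"turn": 0, "grip": 0.42, "dx": 0, "dy": 0, "dz": 15},
  {"turn": 0, "grip": 0.42, "dx": 0, "dy": 0, "dz": 15},
  {"turn": 0, "grip": 0.42, "dx": 0, "dy": 0, "dz": 8},
  {"turn": 0, "grip": 0.42, "dx": 0, "dy": 0, "dz": 0},
  {"turn": 0, "grip": 0.42, "dx": 0, "dy": 0, "dz": 0},
  {"turn": 0, "grip": 0.0, "dx": 0, "dy": 0, "dz": 0},
  {"turn": 0, "grip": 0.0, "dx": 0, "dy": 0, "dz": 0},
  {"turn": 0, "grip": 0.0, "dx": 0, "dy": 0, "dz": 0},
  {"turn": 0, "grip": 0.0, "dx": 0, "dy": 0, "dz": 0},
  {"turn": 0, "grip": 0.0, "dx": 0, "dy": 0, "dz": 0},
])

```text
clock: 5.05
tool_pos: [0.5865, 0.0055, 0.0679]
eef_rot: [0.999, 0.034, 0.0, 0.0]
contact_force: [0.1, -0.9, 1.5]
opening: 0.132
```

```bash
python3 -c "
from h import *
delta([.5863,.0039,.068])"
```

```text
clk 5.05 tcp [0.5865 0.0055 0.0679] psi 0.0686 tilt [ 0.0005 -0.0003] F [ 0.1 -0.9  1.5] open 0.132 q [-0.08  0.88 -0.01  1.81  0.02  0.45 -1.61]
delta tool mm [-0.3  1.6 -0.1]
```

>>> send_rows([
  {"turn": 0, "grip": 0, "dx": 0, "dy": -4, "dz": 0},
  {"turn": 0, "grip": 0, "dx": 0, "dy": -5, "dz": 0},
  {"turn": 0, "grip": 0, "dx": 0, "dy": -5, "dz": 0},
  {"turn": 0, "grip": 0, "dx": 0, "dy": -5, "dz": 0},
  {"turn": 0, "grip": 0, "dx": 0, "dy": -4, "dz": 0},
  {"turn": 0, "grip": 0, "dx": 0, "dy": -2, "dz": 0},
  {"turn": 0, "grip": 0, "dx": 0, "dy": 0, "dz": 0},
])

```text
clock: 5.75
tool_pos: [0.5847, 0.0311, 0.0679]
eef_rot: [0.999, 0.035, 0.0, 0.0]
contact_force: [-0.2, -1.9, 4.6]
opening: 0.132
```

```bash
python3 -c "
from h import *
delta(None)"
```

```text
clk 5.75 tcp [0.5847 0.0311 0.0679] psi 0.0693 tilt [ 0.0004 -0.    ] F [-0.2 -1.9  4.6] open 0.132 q [-0.13  0.88 -0.01  1.81  0.01  0.45 -1.64]
```

>>> send_rows([
  {"turn": 0, "grip": 0, "dx": 0, "dy": -1, "dz": 0},
  {"turn": 0, "grip": 0, "dx": 0, "dy": -1, "dz": 0},
  {"turn": 0, "grip": 0, "dx": 0, "dy": 0, "dz": 0},
])

```text
clock: 6.05
tool_pos: [0.5846, 0.032, 0.068]
eef_rot: [0.999, 0.034, 0.0, 0.0]
contact_force: [-0.1, -4.3, 6.3]
opening: 0.133
```

```bash
python3 -c "
from h import *
delta(None)"
```

```text
clk 6.05 tcp [0.5846 0.032  0.068 ] psi 0.0683 tilt [ 0.0004 -0.001 ] F [-0.1 -4.3  6.3] open 0.133 q [-0.13  0.88 -0.    1.81  0.01  0.45 -1.65]
```

>>> send_rows([
  {"turn": 0, "grip": 0, "dx": 0, "dy": -1, "dz": 0},
  {"turn": 0, "grip": 0, "dx": 0, "dy": -1, "dz": 0},
  {"turn": 0, "grip": 0, "dx": 0, "dy": 0, "dz": 0},
])

```text
clock: 6.35
tool_pos: [0.5846, 0.0331, 0.068]
eef_rot: [0.999, 0.034, 0.0, 0.001]
contact_force: [-0.3, -6.1, 7.3]
opening: 0.133
```

```bash
python3 -c "
from h import *
delta(None)"
```

```text
clk 6.35 tcp [0.5846 0.0331 0.068 ] psi 0.0681 tilt [ 0.0007 -0.0019] F [-0.3 -6.1  7.3] open 0.133 q [-0.13  0.88 -0.    1.81  0.01  0.45 -1.65]
```

>>> send_rows([
  {"turn": 0, "grip": 0, "dx": 0, "dy": 2, "dz": 0},
  {"turn": 0, "grip": 0.42, "dx": 0, "dy": 0, "dz": 0},
  {"turn": 0, "grip": 0.42, "dx": 0, "dy": 0, "dz": 0},
  {"turn": 0, "grip": 0.42, "dx": 0, "dy": 0, "dz": 0},
  {"turn": 0, "grip": 0.42, "dx": 0, "dy": 0, "dz": -20},
  {"turn": 0, "grip": 0.42, "dx": 0, "dy": 0, "dz": -30},
  {"turn": 0, "grip": 0.42, "dx": 0, "dy": 20, "dz": 0},
  {"turn": 0, "grip": 0.42, "dx": 0, "dy": 30, "dz": 0},
  {"turn": 0, "grip": 0.42, "dx": 0, "dy": 30, "dz": 0},
  {"turn": 0, "grip": 0.42, "dx": 0, "dy": 0, "dz": 0},
  {"turn": 0, "grip": 0.42, "dx": 0, "dy": 0, "dz": 0},
  {"turn": 0, "grip": 0.42, "dx": 0, "dy": 0, "dz": 0},
])

```text
clock: 7.55
tool_pos: [0.5899, -0.0451, 0.1175]
eef_rot: [0.999, 0.035, -0.0, -0.001]
contact_force: [-0.6, 0.2, 0.2]
opening: 0.42
```

```bash
python3 -c "
from h import *
delta([.591,-.0478,.068])"
```

```text
clk 7.55 tcp [ 0.5899 -0.0451  0.1175] psi 0.0709 tilt [-0.0004  0.0016] F [-0.6  0.2  0.2] open 0.42 q [ 0.01  0.81 -0.03  1.77  0.03  0.56 -1.53]
delta tool mm [ 1.   2.8 49.5]
```

>>> send_rows([
  {"turn": 0, "grip": 0.42, "dx": 1, "dy": 2, "dz": 10},
  {"turn": 0, "grip": 0.42, "dx": 0, "dy": 0, "dz": 15},
  {"turn": 0, "grip": 0.42, "dx": 0, "dy": 0, "dz": 15},
  {"turn": 0, "grip": 0.42, "dx": 0, "dy": 0, "dz": 9},
  {"turn": 0, "grip": 0.42, "dx": 0, "dy": 0, "dz": 0},
  {"turn": 0, "grip": 0, "dx": 0, "dy": 0, "dz": 0},
  {"turn": 0, "grip": 0.0, "dx": 0, "dy": 0, "dz": 0},
  {"turn": 0, "grip": 0.0, "dx": 0, "dy": 0, "dz": 0},
  {"turn": 0, "grip": 0.0, "dx": 0, "dy": 0, "dz": 0},
  {"turn": 0, "grip": 0.0, "dx": 0, "dy": 0, "dz": 0},
], force=50)

```text
clock: 8.55
tool_pos: [0.5913, -0.0489, 0.0691]
eef_rot: [0.999, 0.034, 0.0, -0.0]
contact_force: [-0.5, 1.3, 0.5]
opening: 0.13
```

```bash
python3 -c "
from h import *
delta([.591,-.0478,.068])"
```

```text
clk 8.55 tcp [ 0.5913 -0.0489  0.0691] psi 0.069 tilt [0.0007 0.0002] F [-0.5  1.3  0.5] open 0.13 q [ 0.02  0.89 -0.02  1.79  0.04  0.47 -1.53]
delta tool mm [-0.3 -1.1  1.1]
```

>>> send_rows([
  {"turn": 0, "grip": 0, "dx": 0, "dy": 3, "dz": 0},
  {"turn": 0, "grip": 0, "dx": 0, "dy": 4, "dz": 0},
  {"turn": 0, "grip": 0, "dx": 0, "dy": 5, "dz": 0},
  {"turn": 0, "grip": 0, "dx": 0, "dy": 5, "dz": 0},
  {"turn": 0, "grip": 0, "dx": 0, "dy": 5, "dz": 0},
  {"turn": 0, "grip": 0, "dx": 0, "dy": 4, "dz": 0},
  {"turn": 0, "grip": 0, "dx": 0, "dy": 2, "dz": 0},
  {"turn": 0, "grip": 0, "dx": 0, "dy": 0, "dz": 0},
])

```text
clock: 9.35
tool_pos: [0.5936, -0.0749, 0.0693]
eef_rot: [0.999, 0.035, 0.001, -0.001]
contact_force: [-0.7, 5.4, 5.0]
opening: 0.13
```

```bash
python3 -c "
from h import *
delta(None)"
```

```text
clk 9.35 tcp [ 0.5936 -0.0749  0.0693] psi 0.0702 tilt [0.0012 0.0029] F [-0.7  5.4  5. ] open 0.13 q [ 0.07  0.89 -0.03  1.77  0.05  0.48 -1.5 ]
```

>>> send_rows([
  {"turn": 0, "grip": 0, "dx": 0, "dy": 2, "dz": 0},
  {"turn": 0, "grip": 0, "dx": 0, "dy": 2, "dz": 0},
  {"turn": 0, "grip": 0, "dx": 0, "dy": 1, "dz": 0},
  {"turn": 0, "grip": 0, "dx": 0, "dy": 0, "dz": 0},
])

```text
clock: 9.75
tool_pos: [0.5939, -0.0792, 0.0693]
eef_rot: [0.999, 0.035, 0.001, -0.002]
contact_force: [-0.6, 5.7, 5.1]
opening: 0.133
```

```bash
python3 -c "
from h import *
delta(None)"
```

```text
clk 9.75 tcp [ 0.5939 -0.0792  0.0693] psi 0.0707 tilt [0.0011 0.0035] F [-0.6  5.7  5.1] open 0.133 q [ 0.08  0.89 -0.04  1.77  0.05  0.48 -1.49]
```

>>> send_rows([
  {"turn": 0, "grip": 0, "dx": 0, "dy": 1, "dz": 0},
  {"turn": 0, "grip": 0, "dx": 0, "dy": 1, "dz": 0},
  {"turn": 0, "grip": 0, "dx": 0, "dy": 0, "dz": 0},
])

```text
clock: 10.05
tool_pos: [0.5941, -0.0808, 0.0693]
eef_rot: [0.999, 0.036, 0.001, -0.002]
contact_force: [-0.6, 6.6, 4.6]
opening: 0.13
```

```bash
python3 -c "
from h import *
delta(None)"
```

```text
clk 10.05 tcp [ 0.5941 -0.0808  0.0693] psi 0.071 tilt [0.0011 0.004 ] F [-0.6  6.6  4.6] open 0.13 q [ 0.08  0.89 -0.04  1.77  0.05  0.48 -1.49]
```

>>> send_rows([
  {"turn": 0, "grip": 0, "dx": 0, "dy": -2, "dz": 0},
  {"turn": 0, "grip": 0.42, "dx": 0, "dy": 0, "dz": 0},
  {"turn": 0, "grip": 0.42, "dx": 0, "dy": 0, "dz": 0},
  {"turn": 0, "grip": 0.42, "dx": 0, "dy": 0, "dz": 0},
  {"turn": 0, "grip": 0.42, "dx": 0, "dy": 0, "dz": -15},
  {"turn": 0, "grip": 0.42, "dx": 0, "dy": 0, "dz": -30},
  {"turn": 0, "grip": 0.6, "dx": 0, "dy": 0, "dz": -40},
  {"turn": 0, "grip": 0.6, "dx": 0, "dy": -20, "dz": -40},
  {"turn": -0.1, "grip": 0.6, "dx": 0, "dy": -40, "dz": -10},
  {"turn": -0.1, "grip": 0.6, "dx": 0, "dy": -40, "dz": 0},
  {"turn": -0.1, "grip": 0.6, "dx": 0, "dy": -40, "dz": 0},
  {"turn": -0.075, "grip": 0.6, "dx": 0, "dy": -40, "dz": 0},
  {"turn": 0, "grip": 0.6, "dx": 0, "dy": -40, "dz": 0},
  {"turn": 0, "grip": 0.6, "dx": 0, "dy": 0, "dz": 0},
])

```text
clock: 11.45
tool_pos: [0.5376, 0.1362, 0.2048]
eef_rot: [0.974, 0.225, -0.0, -0.002]
contact_force: [0.4, 1.6, 0.8]
opening: 0.598
```

```bash
python3 -c "
from h import *
delta([.4872,.3745,.16])
s=snapshot('top'); save(s,'b1'); pickle.dump(s,open('b1.pkl','wb'))"
```

```text
clk 11.45 tcp [0.5376 0.1362 0.2048] psi 0.4538 tilt [-0.001   0.0043] F [0.4 1.6 0.8] open 0.598 q [-0.26  0.64 -0.12  1.82  0.1   0.69 -1.55]
delta tool mm [  59.1 -236.1   45.9]
```

View pics/b1.png

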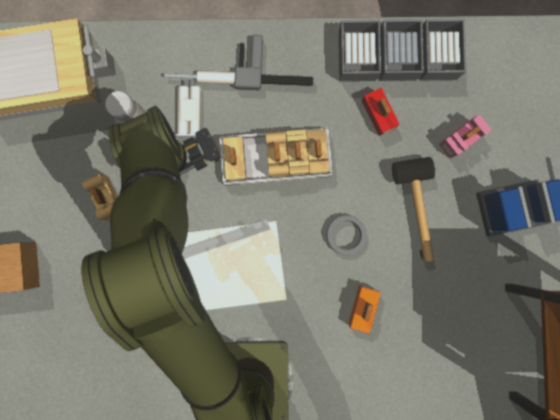

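The gap is open at px (256,155), with plain against the left end and twin, step and slope against the right end. Next I'll go to the loose former.

>>> send_rows([
  {"turn": 0, "grip": 0.6, "dx": 5, "dy": -20, "dz": 0},
  {"turn": 0, "grip": 0.6, "dx": 10, "dy": -40, "dz": 0},
  {"turn": 0, "grip": 0.6, "dx": 10, "dy": -40, "dz": 0},
  {"turn": 0, "grip": 0.6, "dx": 10, "dy": -40, "dz": 0},
  {"turn": 0, "grip": 0.6, "dx": 10, "dy": -40, "dz": 0},
  {"turn": 0, "grip": 0.6, "dx": 10, "dy": -36, "dz": 0},
  {"turn": 0, "grip": 0.6, "dx": 4, "dy": -20, "dz": 20},
  {"turn": 0, "grip": 0.6, "dx": 0, "dy": 0, "dz": 20},
  {"turn": 0, "grip": 0.6, "dx": 0, "dy": 0, "dz": 0},
  {"turn": 0, "grip": 0.6, "dx": 0, "dy": 0, "dz": 0},
  {"turn": 0, "grip": 0.6, "dx": 0, "dy": 0, "dz": 0},
])

```text
clock: 12.6
tool_pos: [0.494, 0.3666, 0.165]
eef_rot: [0.976, 0.219, 0.001, 0.0]
contact_force: [0.4, 0.8, 0.5]
opening: 0.595
```

```bash
python3 -c "
from h import *
delta([.4872,.3745,.062])
s=pickle.load(open('b1.pkl','rb')); P,ok=cloud(s)
m=ok&(P[...,0]>.5)&(P[...,0]<.7)&(P[...,2]<.115)&(P[...,2]>.098)&(P[...,1]<.06)&(P[...,1]>-.22)
n,l=cv2.connectedComponents(m.astype(np.uint8))
for i in range(1,n):
    q=P[l==i]
    if len(q)>15: print(len(q),cv2.minAreaRect((q[:,:2]*1000).astype(np.float32)))
s=snapshot('side'); save(s,'c1')"
```

```text
clk 12.6 tcp [0.494  0.3666 0.165 ] psi 0.4413 tilt [0.0022 0.0003] F [0.4 0.8 0.5] open 0.595 q [-0.68  0.76 -0.07  1.67  0.07  0.71 -1.91]
delta tool mm [ -3.  -10.1 103. ]
77 ((596.3751831054688, -132.84475708007812), (40.08861541748047, 12.019294738769531), 3.9284400939941406)
80 ((599.9700927734375, -184.5966339111328), (38.42928695678711, 12.28303050994873), 2.7193920612335205)
74 ((593.384765625, -80.3969955444336), (10.02517318725586, 38.95840835571289), 89.4810791015625)
78 ((584.52978515625, 31.967493057250977), (38.39687728881836, 12.122976303100586), 4.3323750495910645)
```

View pics/c1.png

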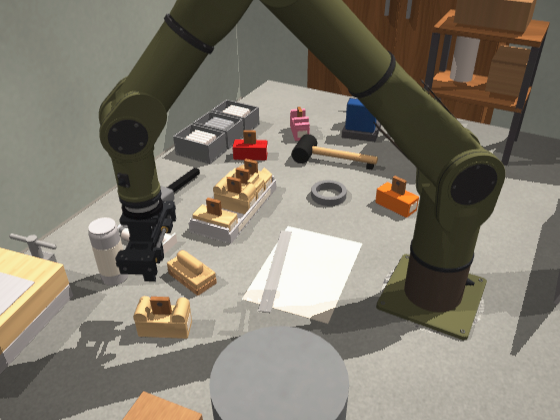

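>>> send_rows([
  {"turn": 0, "grip": 0.6, "dx": -3, "dy": -10, "dz": 0},
  {"turn": 0, "grip": 0.6, "dx": 0, "dy": 0, "dz": 20},
  {"turn": 0, "grip": 0.6, "dx": 0, "dy": 0, "dz": 20},
  {"turn": 0, "grip": 0.6, "dx": 0, "dy": 0, "dz": 10},
  {"turn": 0, "grip": 0.6, "dx": 0, "dy": 0, "dz": 0},
  {"turn": 0, "grip": 0.6, "dx": 0, "dy": 0, "dz": 0},
  {"turn": 0, "grip": 0.6, "dx": 0, "dy": 0, "dz": 0},
])

```text
clock: 13.35
tool_pos: [0.4858, 0.376, 0.1147]
eef_rot: [0.975, 0.22, 0.001, -0.0]
contact_force: [0.3, -0.3, -0.1]
opening: 0.601
```

```bash
python3 -c "
from h import *
delta([.4873,.3747,.061])"
```

```text
clk 13.35 tcp [0.4858 0.376  0.1147] psi 0.4437 tilt [0.0014 0.0012] F [ 0.3 -0.3 -0.1] open 0.601 q [-0.7   0.83 -0.06  1.71  0.08  0.6  -1.93]
delta tool mm [ 0.7  1.9 53.7]
```

>>> send_rows([
  {"turn": 0, "grip": 0.6, "dx": 0.5, "dy": 1.5, "dz": 10},
  {"turn": 0, "grip": 0.6, "dx": 0, "dy": 0, "dz": 20},
  {"turn": 0, "grip": 0.6, "dx": 0, "dy": 0, "dz": 15},
  {"turn": 0, "grip": 0.6, "dx": 0, "dy": 0, "dz": 9},
  {"turn": 0, "grip": 0.6, "dx": 0, "dy": 0, "dz": 0},
  {"turn": 0, "grip": 0, "dx": 0, "dy": 0, "dz": 0},
  {"turn": 0, "grip": 0.0, "dx": 0, "dy": 0, "dz": 0},
  {"turn": 0, "grip": 0.0, "dx": 0, "dy": 0, "dz": 0},
  {"turn": 0, "grip": 0.0, "dx": 0, "dy": 0, "dz": 0},
  {"turn": 0, "grip": 0.0, "dx": 0, "dy": 0, "dz": 0},
  {"turn": 0, "grip": 0.0, "dx": 0, "dy": 0, "dz": 0},
])

```text
clock: 14.45
tool_pos: [0.4863, 0.3746, 0.0598]
eef_rot: [0.975, 0.22, 0.0, -0.0]
contact_force: [-0.1, 0.5, -0.0]
opening: 0.131
```

```bash
python3 -c "
from h import *
delta([.4873,.3747,.061])"
```

```text
clk 14.45 tcp [0.4863 0.3746 0.0598] psi 0.444 tilt [0.0001 0.0004] F [-0.1  0.5 -0. ] open 0.131 q [-0.7   0.92 -0.05  1.72  0.09  0.5  -1.94]
delta tool mm [ 1.   0.4 -1.2]
```

>>> send_rows([
  {"turn": 0, "grip": 0, "dx": 0, "dy": 0, "dz": -10},
  {"turn": 0, "grip": 0, "dx": 0, "dy": 0, "dz": -20},
  {"turn": 0, "grip": 0, "dx": 0, "dy": 0, "dz": -30},
  {"turn": 0, "grip": 0, "dx": 0, "dy": 0, "dz": -40},
  {"turn": 0.08, "grip": 0, "dx": 0, "dy": 0, "dz": -30},
  {"turn": 0.1, "grip": 0, "dx": 0, "dy": 0, "dz": 0},
  {"turn": 0.1, "grip": 0, "dx": 0, "dy": 0, "dz": 0},
  {"turn": 0.095, "grip": 0, "dx": 0, "dy": 0, "dz": 0},
  {"turn": 0, "grip": 0, "dx": 0, "dy": 0, "dz": 0},
  {"turn": 0, "grip": 0, "dx": 0, "dy": 0, "dz": 0},
])

```text
clock: 15.45
tool_pos: [0.4861, 0.3741, 0.1898]
eef_rot: [0.999, 0.036, -0.0, 0.0]
contact_force: [0.1, -0.4, -2.7]
opening: 0.128
```

```bash
python3 -c "
from h import *
delta([.588,-.0244,.19])"
```

```text
clk 15.45 tcp [0.4861 0.3741 0.1898] psi 0.0711 tilt [-0.0003 -0.0006] F [ 0.1 -0.4 -2.7] open 0.128 q [-0.75  0.73  0.04  1.66 -0.04  0.75 -2.19]
delta tool mm [ 73.4 404.7  -0. ]
```

Weight reading is 2.7 N, so the former is held. I'll carry it over to the gap.

>>> send_rows([
  {"turn": 0, "grip": 0, "dx": 3, "dy": 15, "dz": 0},
  {"turn": 0, "grip": 0, "dx": 5, "dy": 30, "dz": 0},
  {"turn": 0, "grip": 0, "dx": 7, "dy": 40, "dz": 0},
  {"turn": 0, "grip": 0, "dx": 7, "dy": 40, "dz": 0},
  {"turn": 0, "grip": 0, "dx": 7, "dy": 40, "dz": 0},
  {"turn": 0, "grip": 0, "dx": 7, "dy": 40, "dz": 0},
  {"turn": 0, "grip": 0, "dx": 7, "dy": 40, "dz": 0},
  {"turn": 0, "grip": 0, "dx": 7, "dy": 40, "dz": 0},
  {"turn": 0, "grip": 0, "dx": 7, "dy": 40, "dz": 0},
  {"turn": 0, "grip": 0, "dx": 7, "dy": 40, "dz": 0},
  {"turn": 0, "grip": 0, "dx": 6, "dy": 25, "dz": 0},
  {"turn": 0, "grip": 0, "dx": 3, "dy": 15, "dz": 0},
  {"turn": 0, "grip": 0, "dx": 0, "dy": 0, "dz": 0},
  {"turn": 0, "grip": 0, "dx": 0, "dy": 0, "dz": 0},
  {"turn": 0, "grip": 0, "dx": 0, "dy": 0, "dz": 0},
  {"turn": 0, "grip": 0, "dx": 0, "dy": 0, "dz": 0},
])

```text
clock: 17.05
tool_pos: [0.5867, -0.0225, 0.1897]
eef_rot: [0.999, 0.036, -0.0, -0.001]
contact_force: [-0.0, -0.1, -3.4]
opening: 0.133
```

```bash
python3 -c "
from h import *
delta([.588,-.0244,.135])
s=snapshot('top'); save(s,'d1'); pickle.dump(s,open('d1.pkl','wb'))
cv2.imwrite('pics/d1z.png',cv2.resize(s['img'][110:200,200:350,::-1],None,fx=5,fy=5,interpolation=cv2.INTER_CUBIC))
s=snapshot('side'); save(s,'d2');pickle.dump(s,open('d2.pkl','wb'))
cv2.imwrite('pics/d2z.png',cv2.resize(s['img'][100:260,150:330,::-1],None,fx=3.5,fy=3.5,interpolation=cv2.INTER_CUBIC))
"
```

```text
clk 17.05 tcp [ 0.5867 -0.0225  0.1897] psi 0.0721 tilt [-0.0004  0.001 ] F [-0.  -0.1 -3.4] open 0.133 q [-0.02  0.7  -0.04  1.74  0.04  0.71 -1.58]
delta tool mm [ 1.2  2.1 54.7]
```

View pics/d1z.png

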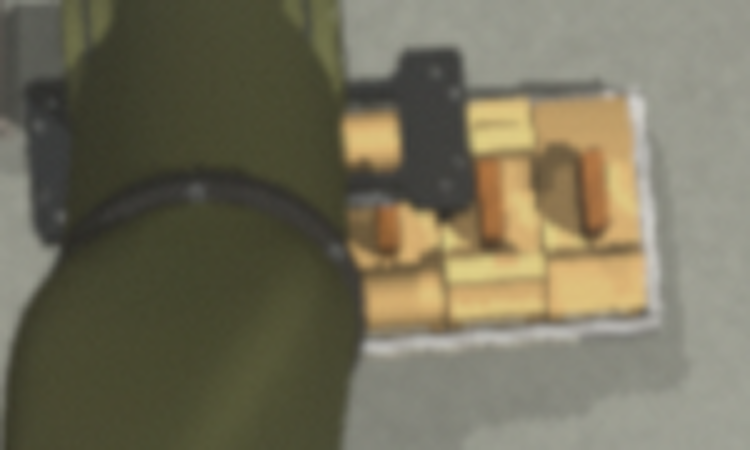

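View pics/d2z.png

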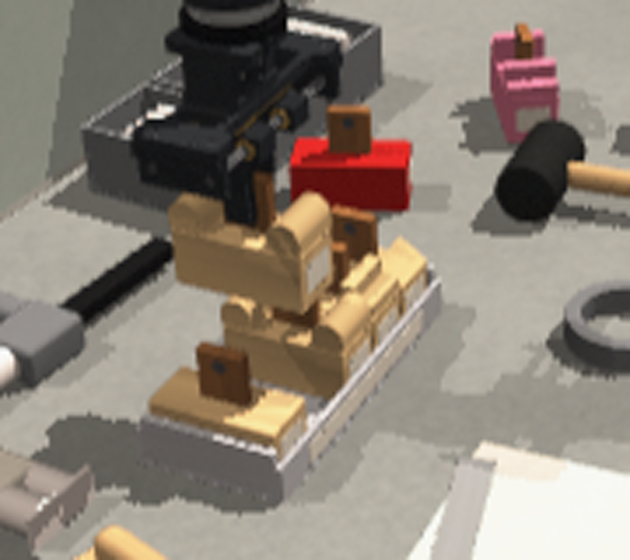

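The side view shows the held former level above the gap between plain and twin. I'll check its position across the rack against depth.

```bash
python3 -c "
from h import *
s=pickle.load(open('d2.pkl','rb')); P,ok=cloud(s)
c=np.array([.5919,-.0763]);a=.0690
ex=np.array([np.cos(a),np.sin(a)]);ey=np.array([-np.sin(a),np.cos(a)])
X=(P[...,:2]-c)@ex;Y=(P[...,:2]-c)@ey;Z=P[...,2]
m=ok&(abs(X)<.08)&(abs(Y)<.17)
def band(z0,z1,y0,y1,n):
    k=m&(Z>z0)&(Z<z1)&(Y>y0)&(Y<y1); print(n,k.sum(),'X',np.round(np.percentile(X[k],[0,1,99,100])*1e3,1),'Y',np.round(np.percentile(Y[k],[1,50,99])*1e3,1))
band(.137,.176,.02,.12,'held')
band(.137,.15,.02,.12,'held low')
band(.165,.178,.02,.12,'held hi')
band(.036,.052,.08,.14,'plain')
band(.036,.056,-.06,.03,'twin')
# yaw fit of held front face
k=m&(Z>.137)&(Z<.173)&(Y>.06)&(Y<.12)
print(np.polyfit(X[k],Y[k],1))
k=m&(Z>.028)&(Z<.036); print('wall',np.round(np.percentile(X[k],[0,1,50,99,100])*1e3,1))
"
```

```text
held 578 X [-57.4 -55.9  53.6  56.4] Y [34.  79.8 84.8]
held low 190 X [-57.4 -55.1  53.4  56.3] Y [34.3 79.8 84.8]
held hi 200 X [-56.5 -55.8  53.8  56.4] Y [32.5 79.7 84.7]
plain 157 X [-64.2 -61.7  53.6  60.3] Y [ 89.7 134.3 139.9]
twin 296 X [-61.2 -59.9  54.7  62.5] Y [-56.3  21.4  28.1]
[0.04696138 0.07976677]
wall [-65.3 -64.  -52.7  64.6  66.7]
```

```bash
python3 -c "
from h import *
s=pickle.load(open('d2.pkl','rb')); P,ok=cloud(s)
c=np.array([.5919,-.0763]);a=.0690
ex=np.array([np.cos(a),np.sin(a)]);ey=np.array([-np.sin(a),np.cos(a)])
X=(P[...,:2]-c)@ex;Y=(P[...,:2]-c)@ey;Z=P[...,2]
for n,z0,z1,y0,y1 in (('held',.14,.172,.074,.087),('plain',.048,.056,.128,.142),('twin',.048,.056,.015,.03)):
  k=ok&(abs(X)<.048)&(Z>z0)&(Z<z1)&(Y>y0)&(Y<y1)
  A=np.c_[X[k],Z[k],np.ones(k.sum())]; w=np.ones(k.sum(),bool)
  for _ in range(4):
    p=np.linalg.lstsq(A[w],Y[k][w],rcond=None)[0]; r=abs(Y[k]-A@p); w=r<max(.0015,1.5*np.median(r))
  print(n,k.sum(),w.sum(),np.round(p,4),r[w].std())
"
```

```text
held 329 228 [0.0076 0.0144 0.0783] 0.0006337853335597654
plain 76 59 [ 0.0091 -0.0169  0.1365] 0.0006708878543831228
twin 78 52 [-1.000e-04 -3.847e-01  4.330e-02] 0.0006650272964703266
```

>>> send_rows([
  {"turn": 0, "grip": 0, "dx": 1, "dy": 1.5, "dz": 10},
  {"turn": 0, "grip": 0, "dx": 0, "dy": 0, "dz": 15},
  {"turn": 0, "grip": 0, "dx": 0, "dy": 0, "dz": 15},
  {"turn": 0, "grip": 0, "dx": 0, "dy": 0, "dz": 10},
  {"turn": 0, "grip": 0, "dx": 0, "dy": 0, "dz": 0},
  {"turn": 0, "grip": 0, "dx": 0, "dy": 0, "dz": 0},
  {"turn": 0, "grip": 0, "dx": 0, "dy": 0, "dz": 0},
])

```text
clock: 17.85
tool_pos: [0.5887, -0.0261, 0.1403]
eef_rot: [0.999, 0.034, 0.001, 0.0]
contact_force: [0.2, -0.5, -3.4]
opening: 0.131
```

```bash
python3 -c "
from h import *
delta([.588,-.0244,.068])"
```

```text
clk 17.85 tcp [ 0.5887 -0.0261  0.1403] psi 0.0688 tilt [ 0.0014 -0.0001] F [ 0.2 -0.5 -3.4] open 0.131 q [-0.01  0.77 -0.04  1.77  0.05  0.6  -1.58]
delta tool mm [-0.7 -1.8 72.3]
```

>>> send_rows([
  {"turn": 0, "grip": 0, "dx": -0.5, "dy": -1.5, "dz": 0},
  {"turn": 0, "grip": 0, "dx": 0, "dy": 0, "dz": 8},
  {"turn": 0, "grip": 0, "dx": 0, "dy": 0, "dz": 8},
  {"turn": 0, "grip": 0, "dx": 0, "dy": 0, "dz": 8},
  {"turn": 0, "grip": 0, "dx": 0, "dy": 0, "dz": 8},
  {"turn": 0, "grip": 0, "dx": 0, "dy": 0, "dz": 6},
  {"turn": 0, "grip": 0, "dx": 0, "dy": 0, "dz": 0},
  {"turn": 0, "grip": 0, "dx": 0, "dy": 0, "dz": 0},
])

```text
clock: 18.65
tool_pos: [0.5875, -0.0247, 0.1016]
eef_rot: [0.999, 0.034, -0.0, 0.0]
contact_force: [-0.0, 0.2, -3.5]
opening: 0.133
```

```bash
python3 -c "
from h import *
delta([.588,-.0244,.068])"
```

```text
clk 18.65 tcp [ 0.5875 -0.0247  0.1016] psi 0.0688 tilt [-0.0001 -0.0001] F [-0.   0.2 -3.5] open 0.133 q [-0.02  0.83 -0.03  1.79  0.05  0.52 -1.59]
delta tool mm [ 0.5 -0.2 33.6]
```

>>> send_rows([
  {"turn": 0, "grip": 0, "dx": 0.2, "dy": 0, "dz": 5},
  {"turn": 0, "grip": 0, "dx": 0, "dy": 0, "dz": 5},
  {"turn": 0, "grip": 0, "dx": 0, "dy": 0, "dz": 5},
  {"turn": 0, "grip": 0, "dx": 0, "dy": 0, "dz": 5},
  {"turn": 0, "grip": 0, "dx": 0, "dy": 0, "dz": 5},
  {"turn": 0, "grip": 0, "dx": 0, "dy": 0, "dz": 0},
])

```text
clock: 19.25
tool_pos: [0.5871, -0.0246, 0.0758]
eef_rot: [0.999, 0.034, -0.001, 0.0]
contact_force: [0.1, 1.1, -2.4]
opening: 0.135
```

```bash
python3 -c "
from h import *
delta([.588,-.0244,.068])"
```

```text
clk 19.25 tcp [ 0.5871 -0.0246  0.0758] psi 0.0689 tilt [-0.0015 -0.0001] F [ 0.1  1.1 -2.4] open 0.135 q [-0.02  0.87 -0.03  1.8   0.05  0.47 -1.59]
delta tool mm [ 0.9 -0.1  7.8]
```

No jamming. Now the last few millimetres to the floor.

>>> send_rows([
  {"turn": 0, "grip": 0, "dx": 0.3, "dy": 0, "dz": 3},
  {"turn": 0, "grip": 0, "dx": 0, "dy": 0, "dz": 3},
  {"turn": 0, "grip": 0, "dx": 0, "dy": 0, "dz": 2},
  {"turn": 0, "grip": 0, "dx": 0, "dy": 0, "dz": 0},
  {"turn": 0, "grip": 0, "dx": 0, "dy": 0, "dz": 0},
])

```text
clock: 19.75
tool_pos: [0.5881, -0.0246, 0.0687]
eef_rot: [0.999, 0.034, 0.0, 0.0]
contact_force: [-0.1, -0.5, -3.2]
opening: 0.131
```

```bash
python3 -c "
from h import *
delta([.588,-.0244,.068])"
```

```text
clk 19.75 tcp [ 0.5881 -0.0246  0.0687] psi 0.0688 tilt [ 0.0001 -0.0001] F [-0.1 -0.5 -3.2] open 0.131 q [-0.02  0.88 -0.03  1.8   0.05  0.46 -1.59]
delta tool mm [-0.1 -0.2  0.7]
```

>>> send_rows([
  {"turn": 0, "grip": 0, "dx": 0, "dy": 0, "dz": 1},
  {"turn": 0, "grip": 0, "dx": 0, "dy": 0, "dz": 1},
  {"turn": 0, "grip": 0, "dx": 0, "dy": 0, "dz": 0},
  {"turn": 0, "grip": 0, "dx": 0, "dy": 0, "dz": 0},
])

```text
clock: 20.15
tool_pos: [0.5882, -0.0244, 0.0677]
eef_rot: [0.999, 0.034, 0.0, -0.0]
contact_force: [-2.0, 0.1, 5.6]
opening: 0.132
```

```bash
python3 -c "
from h import *
delta([.588,-.0244,.068])"
```

```text
clk 20.15 tcp [ 0.5882 -0.0244  0.0677] psi 0.069 tilt [0.0008 0.0001] F [-2.   0.1  5.6] open 0.132 q [-0.02  0.88 -0.03  1.8   0.05  0.45 -1.59]
delta tool mm [-0.2 -0.  -0.3]
```

>>> send_rows([
  {"turn": 0, "grip": 0.35, "dx": 0, "dy": 0, "dz": 0},
  {"turn": 0, "grip": 0.35, "dx": 0, "dy": 0, "dz": 0},
  {"turn": 0, "grip": 0.35, "dx": 0, "dy": 0, "dz": 0},
  {"turn": 0, "grip": 0.35, "dx": 0, "dy": 0, "dz": -10},
  {"turn": 0, "grip": 0.35, "dx": 0, "dy": 0, "dz": -20},
  {"turn": 0, "grip": 0.35, "dx": 0, "dy": 0, "dz": -40},
  {"turn": 0, "grip": 0.35, "dx": 0, "dy": 0, "dz": -50},
  {"turn": 0, "grip": 0.35, "dx": -20, "dy": 40, "dz": 0},
  {"turn": 0, "grip": 0.35, "dx": -20, "dy": 45, "dz": 0},
  {"turn": 0, "grip": 0.35, "dx": -20, "dy": 45, "dz": 0},
  {"turn": 0, "grip": 0.35, "dx": -20, "dy": 45, "dz": 0},
  {"turn": 0, "grip": 0.35, "dx": -20, "dy": 45, "dz": 0},
  {"turn": 0, "grip": 0.35, "dx": 0, "dy": 45, "dz": 0},
  {"turn": 0, "grip": 0.35, "dx": 0, "dy": 20, "dz": 0},
  {"turn": 0, "grip": 0.35, "dx": 0, "dy": 0, "dz": 0},
  {"turn": 0, "grip": 0.35, "dx": 0, "dy": 0, "dz": 0},
])

```text
clock: 21.75
tool_pos: [0.5078, -0.315, 0.187]
eef_rot: [0.999, 0.034, 0.0, -0.0]
contact_force: [0.3, 0.9, -0.8]
opening: 0.349
```

Run:
```python
from h import *
delta(None)
s=snapshot('top'); save(s,'e1'); P,ok=cloud(s)
c=np.array([.5919,-.0763]);a=.0690
ex=np.array([np.cos(a),np.sin(a)]);ey=np.array([-np.sin(a),np.cos(a)])
m=ok&(P[...,0]>.5)&(P[...,0]<.7)&(P[...,2]<.115)&(P[...,2]>.098)&(P[...,1]<.06)&(P[...,1]>-.22)
n,l=cv2.connectedComponents(m.astype(np.uint8))
for i in range(1,n):
    q=P[l==i]
    if len(q)>15:
        r=cv2.minAreaRect((q[:,:2]*1000).astype(np.float32)); p=np.array(r[0])/1000-c
        print(len(q),'rack xy',np.round([p@ex*1e3,p@ey*1e3],1),'top z',np.round(np.median(q[:,2]),4),r[1:])
cv2.imwrite('pics/e1z.png',cv2.resize(s['img'][75:235,70:350,::-1],None,fx=2.8,fy=2.8,interpolation=cv2.INTER_CUBIC))
s0=pickle.load(open('top0.pkl','rb'));
for t in ['sander','cartridge','tape','mallet','can']:
    o=[r['extent'] for r in regions_of(s,t)[:1]]; print(t,o)
s=snapshot('side'); save(s,'e2')
```

```text
clk 21.75 tcp [ 0.5078 -0.315   0.187 ] psi 0.0687 tilt [0.0002 0.0009] F [ 0.3  0.9 -0.8] open 0.349 q [ 0.54  0.71 -0.1   1.71  0.1   0.73 -1.12]
74 rack xy [  1.2 -56.6] top z 0.1031 ((40.41710662841797, 11.861929893493652), 4.499871253967285)
78 rack xy [   0.7 -108.8] top z 0.1037 ((38.236053466796875, 12.033899307250977), 4.062549114227295)
73 rack xy [ 0.8 -4.2] top z 0.1038 ((10.02923583984375, 38.722938537597656), 89.47229766845703)
77 rack xy [ 0.4 51.5] top z 0.1035 ((38.585792541503906, 11.93075942993164), 5.06772518157959)
74 rack xy [  0.  108.7] top z 0.1032 ((39.34672546386719, 12.157426834106445), 4.44652795791626)
sander [[146.5, 154.9, 183.2, 203.6]]
cartridge [[176.0, 80.3, 204.7, 135.4]]
tape [[327.0, 215.7, 365.9, 251.2]]
mallet []
can [[107.2, 90.0, 146.1, 129.2]]
```

View pics/e1z.png

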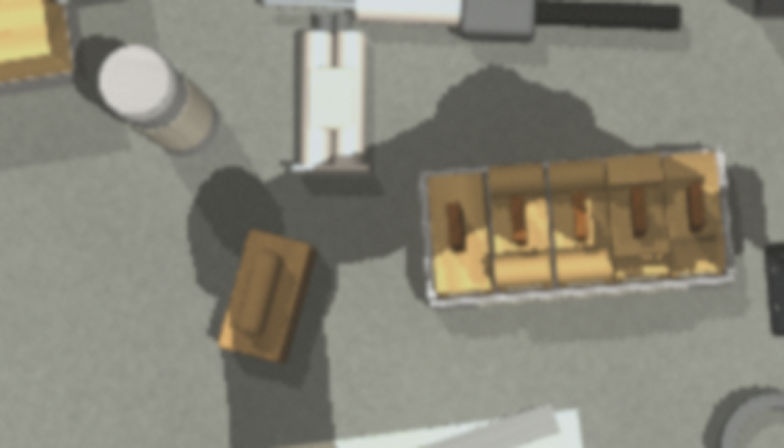

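View pics/e2.png

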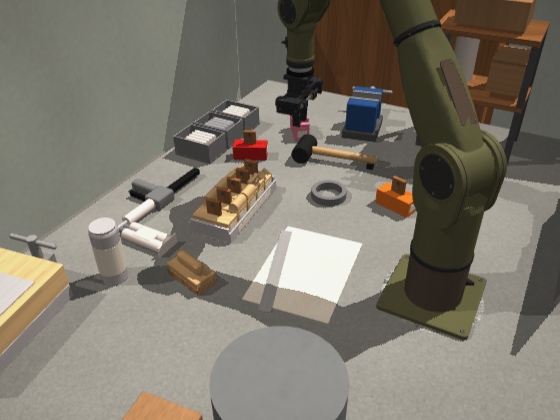

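The zoomed top view shows all five formers upright in the rack. The two rounded ones are side by side, with the loose one at zoom px (519,222) and the twin at (581,217). They are 55.7 mm apart centre to centre, all the tab tops are at about 103 mm, and the bystanders have not moved. The gripper is well clear of everything.

```bash
python3 -c "
from h import *
print(finish_job())"
```

```text
the job is handed in; nothing more can be done
None
```

The loose former is in the rack directly on its twin's left, and the job was handed in at about 22 s with no verdict reported. I slid the plain former to the left end by its tab, pushed the twin, step and slope formers to the right end, and lowered the loose one into the roughly 61 mm gap.

My last checks:
- **Spacing:** the loose former is 55.7 mm from its twin, centre to centre (48 to 68 mm is allowed).
- **Row:** all five formers are centred across the rack within about 1.2 mm. Their tab tops are at 103 to 104 mm, which matches standing on the floor. They look upright in the pictures; I did not measure tilt.
- **Bystanders:** the sander, cartridge, tape and can show no visible shift.
- **Mallet:** the network missed the mallet in the last top picture. In the side picture it lies where it was.
- **Yaw:** one rough fit put the held former's yaw 0.047 rad off the rack. A second fit, leaving out the block's edges, gave 0.008 rad, and the former then went in without jamming.

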